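# Fold the splash guard away under the spice shelf

## Robot

A 7-joint arm with a two-finger parallel gripper is mounted at the origin on the work surface. World frame = base frame: x ahead of the robot, y to its left, z up, the work surface at z = 0. Lengths are in m, angles in rad, forces in N, time in s.
With the tool pointing down it reaches from about 0.35 to 0.9 m from the base axis. Payload 19.9 kg.
Tool frame: the origin (TCP) lies at the very end of the fingers, on their centre line; the grasp point (between the pads) lies robot.pinch_z behind it (robot.pinch_z is the distance from the TCP to the grasp point, in m); z points along the fingers, y is the direction in which the jaws open and shut (so a half turn about z gives the same grasp; the last joint's range is limited). The gripper opens to 85 mm and grips with 20 to 120 N. Pads are 22 mm wide; open, the fingers measure 114 mm over their backs; the gripper's body (76 mm by 85 mm) begins 54 mm behind the grasp point. The pads swing forward as they close: fully open they stand 13 mm farther back than shut.
Start: joints at [-1.381, 0.417, -0.01, 1.614, 0.005, 1.111, -0.053], TCP at [0.143, 0.608, 0.231] pointing down, gripper open.
Joint ranges: [-2.81, 2.81], [-0.39, 2.02], [-1.27, 1.25], [0.06, 2.57], [-1.19, 4.33], [0.19, 2], [-2.82, 2.82]. Speed limits (rad/s): [1.89, 1.89, 2.39, 2.39, 3.01, 3.01, 3.01].

## Interface

Orientations are given as a unit quaternion [x, y, z, w].
In Python, from bench import robot, cams gives the robot as it stands. The module is installed in compiled form; this text tells all that it offers.
- The arm moves only by the shell command python3 -m handwheel 'ROWS'. ROWS is JSON, a list of rows, each a list of 5 numbers: the shift along the tool's x, y, z in mm, then the turn about the tool's z in degrees, then the opening, from 0 (shut) to 1 (fully open). In form: [[x, y, z, turn, grip], ...]. A call has 1 to 20 rows; each row is the pose to reach, as a shift and turn from the pose commanded when the call began, along the tool's axes at that moment; what a row does not reach only later rows make up. A row lasts 1/8 s, in which the tool goes at most 62.5 mm and 10.7 degrees, less where a joint would pass 70% of its speed; a pose out of reach is approached as far as the arm can. A call with a gripper value outside its range is refused whole. The fingers move at their own pace and stop on an object; the grip force is fixed at half the most. Time passes only in rows, so rows that repeat a pose let the fingers close. It gives the time, the measured TCP pose, the force and the opening at its end, in the units of the state.
- robot.observe(): the state, without advancing time (a new reading comes with each control period).
- cams.snapshot(name): name is "side" or "top" or "wrist"; returns a dict with "pixels" (420x560x3 uint8, red, green, blue), "fx", "fy", "cx", "cy" (pixels), "world_to_cam" (4x4, takes a point from world to camera coordinates); the wrist camera has in their place "mount" (4x4, takes a point from camera to tool coordinates, whose origin is the TCP and whose axes are the flange's). Camera axes: x right, y up, looking along -z (the intrinsics and any distortion apply to the point x, -y, -z); pixel columns grow to the right and rows downward; lengths in m; the calibration is good to about 2 mm. A picture is of the moment at which its call begins: read the wrist's pose just before it. There is no depth.
- robot.close_job(): hands the job in, once; it reports no verdict.
Trained networks look in the newest picture that a camera, given by its name, has taken for a name from the list of things; names that differ only in an ending like _2 or _b are one class to them, and where a whole thing is asked for, a point or a joint stands for the part that bears it (a point fixed in the world has none). Each returns a list of dicts, best first, with "confidence" (0 to 1); they miss things now and then, are a little off and sometimes report something else, mostly with a low value. They report only what shows in the picture. A call takes as long as a camera call.
- cams.recognise(label, camera): "centre" ([x, y, z] in m, in world coordinates, good to about 4 mm: the middle of the surface that is visible of it).
- cams.trace(label, camera): "region" (420x560 bool, what is visible of it).
The state is a dict: "time": time; "qpos": joint angles; "qvel": joint speeds; "joint_torque": joint torques, N m; "tcp_pos": TCP position; "tcp_rot": TCP orientation; "ft_force": force on the tool from outside, world axes, zero at the start; "wrist_torque": the same for the moment, N m; "width": finger opening in m.
Only numpy, scipy, OpenCV 4.12 (cv2) and the standard library are available. Lean on these libraries where they do the work, as an engineer would, in place of code of your own. Each camera call takes 0.05 s, during which the arm holds its last target.

## Task

The cooking is done: fold the splash guard away leaf by leaf. First fold the outer leaf (red post) flat back against the hob side of the inner leaf while the inner leaf still stands open, then swing the pair round under the wire shelf, flat against the back panel, and let go. Do not disturb the tea tray and its glasses, the sugar bowl or the teapot.

Things in the scene. Friction and masses are not known exactly. Their poses are not given: they have to be found in the camera images.
- rack: Fixed steel spice shelf with fold-out splash guard. Origin: on the inner hinge's vertical axis, at counter level. Own x points away from the robot, y to the left along the back panel (yaw within 0.2 rad of the world). Aluminium back panel, 10 mm thick, from y = 4 to 124 mm, z = 20 to 120 mm, front face at x = +1.5 mm. Uprights at x = 75 mm. Foot 12 mm high, x = 5 to 90 mm.
- shelf_front (a point): Middle of the underside of the wire shelf's front wire, 361 mm above the counter, at rack x = -55, y = 85 mm. The wires reach back to x = +75 mm and from y = -30 to 200 mm; jars on it reach 470 mm. The folded posts stand beneath it, so the gripper must reach in under it leaning back towards the robot, about 25 to 35 degrees from vertical.
- inner_hinge (a point): Point on the vertical axis of the inner hinge (between rack and inner leaf), 120 mm above the counter.
- inner_fold (a joint): Inner leaf angle (rad). 0: sticks out from the back panel towards the robot (rack -x); grows clockwise seen from above, towards rack +y; stop at 1.571: flat against the back panel. Range from -0.5; starts -0.3 to 0.1. Stiff friction hinge, 0.55 N m; stays where left. Aluminium panel 120 mm long, 10 mm thick, from 20 to 120 mm above the counter.
- outer_fold (a joint): Outer leaf angle to the inner leaf (rad). 0: in line, pointing farther out; grows counter-clockwise seen from above, through the rack's -y (hob) side; stop at 3.142: folded flat on the inner leaf's -y face. Range from -0.3; starts -0.1 to 0.5. Light friction hinge, 0.12 N m; stays where left. Same panel size as the inner leaf. Its axis is the black post's.
- red_post (a point): Red upright roller post, 16 mm diameter, spins freely about its own axis, on the outer leaf's top edge 95 mm from the outer hinge axis. Stands from 122 to 172 mm above the counter; this point is on its axis at 147 mm. Grip it and swing the leaf by it without turning the gripper.
- black_post (a point): Black upright roller post, 16 mm diameter, spins freely, on the outer hinge's axis, 121 mm from the inner hinge axis, about which it turns with the inner leaf. Stands from 122 to 172 mm above the counter; this point is on its axis at 147 mm. All folded, it stands at x = -13, y = 120 mm in the rack's frame.
- tray: Round stainless tray, 230 mm diameter, 6 mm thick, loose, on the rack's +y side in front of the shelf, carrying the four glasses. Origin: centre of underside.
- glass0: Tulip-shaped tea glass, loose on the tray, 58 mm rim diameter, 90 mm tall. Origin: centre of underside.
- glass1: Tulip-shaped tea glass, loose on the tray, 58 mm rim diameter, 90 mm tall. Origin: centre of underside.
- glass2: Tulip-shaped tea glass, loose on the tray, 58 mm rim diameter, 90 mm tall. Origin: centre of underside.
- glass3: Tulip-shaped tea glass, loose on the tray, 58 mm rim diameter, 90 mm tall. Origin: centre of underside.
- sugar: Loose closed white porcelain sugar bowl on two stacked red saucers (all one piece), 120 mm diameter, 103 mm high. Origin: centre of underside.
- teapot: Loose aluminium double teapot, 164 mm diameter, 242 mm tall, on a black hob plate 12 mm thick on the rack's -y side. Origin: centre of underside.

How it is judged:
On the way, in this order (a step that is already met when the one before it is completed fails the run):
1. the outer leaf lies folded on the inner leaf while the inner leaf still stands open (value of joint outer_fold above 2.95 rad and value of joint inner_fold below 0.6 rad), for 0.2 s.
2. the pair is swung flat against the back panel, still folded together (value of joint outer_fold above 2.95 rad and value of joint inner_fold above 1.42 rad), for 0.2 s.
At the end, for the whole second after the job is handed in: the outer leaf folded on the inner leaf (outer_fold above 2.95 rad), the inner leaf against the back panel (inner_fold above 1.42 rad), both at rest (all of step 2 and velocity of joint inner_fold between -0.05 and 0.05 rad/s and velocity of joint outer_fold between -0.05 and 0.05 rad/s); the robot touches nothing.
It fails at once if the tray or a glass is shifted by more than 20 mm or tipped over (distance of any of tray, glass0, glass1, glass2, glass3 from where it was at the start of the episode above 0.02 m or angle between any of tray, glass0, glass1, glass2, glass3's own z axis and vertical above 0.35 rad).
It fails at once if the sugar bowl is shifted by more than 20 mm or tipped over (distance of sugar from where it was at the start of the episode above 0.02 m or angle between sugar's own z axis and vertical above 0.35 rad).
It fails at once if the teapot is shifted by more than 20 mm or tipped over (distance of teapot from where it was at the start of the episode above 0.02 m or angle between teapot's own z axis and vertical above 0.35 rad).
It also fails if it takes over 53 s, if anything falls off the work surface, if the arm or the gripper's body presses on something with over 40 N, if the wrist force passes 120 N, or if a joint passes its speed limit or range.

## Working session

There is one attempt and no reset: what is moved stays moved. The work goes in short steps, Python scripts to look and compute and a shell command to move; the robot and the scene stay as the last step left them, time stands still between calls to the robot, and variables do not carry over. Pictures are saved under pics/ and viewed, and the job is handed in when it is done.

```bash
mkdir -p pics; ls
python3 - <<'E'
from bench import robot,cams
import cv2,numpy as np
s=robot.observe()
for k,v in s.items(): print(k,np.round(v,3))
print(robot.pinch_z)
for n in ("side","top"):
    d=cams.snapshot(n); cv2.imwrite(f"pics/{n}0.png",d["pixels"][...,::-1])
    print(n,d["fx"],d["fy"],d["cx"],d["cy"],np.round(d["world_to_cam"],3).tolist(),[k for k in d])
    for l in ("rack","red_post","black_post","inner_hinge","tray","sugar","teapot","glass0"):
        for r in cams.recognise(l,n)[:4]: print(l,np.round(r["centre"],3),round(r["confidence"],2))
E
```

```text
pics
time 0.0
qpos [-1.382  0.418 -0.01   1.614  0.005  1.111 -0.053]
qvel [-0.    -0.    -0.001 -0.001 -0.001  0.    -0.   ]
joint_torque [-1.0000e-03 -8.6446e+01  6.7800e-01 -4.3490e+01  1.9000e-02  7.0000e-03
 -0.0000e+00]
tcp_pos [0.143 0.608 0.231]
tcp_rot [ 0.115  0.993 -0.001 -0.   ]
ft_force [-0.559 -0.372 -0.598]
wrist_torque [-0.064 -0.031 -0.006]
width 0.085
0.0187
side 401.8671128560601 401.8671128560601 276.9593478671505 203.03518128785103 [[0.964, -0.267, 0.0, -0.541], [0.18, 0.651, 0.738, -0.258], [-0.197, -0.711, 0.675, -1.187], [0.0, 0.0, 0.0, 1.0]] ['pixels', 'fx', 'fy', 'cx', 'cy', 'world_to_cam']
rack [ 0.655 -0.097  0.118] 0.62
red_post [ 0.477 -0.12   0.082] 0.55
black_post [ 0.53  -0.107  0.082] 0.69
inner_hinge [ 0.654 -0.1    0.114] 0.67
tray [ 0.457  0.095 -0.001] 0.9
sugar [0.541 0.314 0.054] 0.96
teapot [ 0.562 -0.482  0.182] 0.85
teapot [ 0.473 -0.115  0.078] 0.73
glass0 [0.489 0.049 0.071] 0.96
glass0 [0.4   0.085 0.066] 0.75
glass0 [0.435 0.179 0.074] 0.68
glass0 [0.521 0.147 0.076] 0.63
top 455.3409809691756 455.3409809691756 274.60384469162256 211.33989022925525 [[0.008, -1.0, 0.0, 0.007], [0.987, 0.008, 0.162, -0.578], [-0.162, -0.001, 0.987, -1.622], [0.0, 0.0, 0.0, 1.0]] ['pixels', 'fx', 'fy', 'cx', 'cy', 'world_to_cam']
rack [ 0.665 -0.016  0.368] 0.61
red_post [ 0.474 -0.109  0.12 ] 0.66
black_post [ 0.535 -0.099  0.122] 0.93
inner_hinge [ 0.668 -0.014  0.368] 0.73
tray [0.455 0.13  0.01 ] 0.61
sugar [0.541 0.334 0.063] 0.8
teapot [ 0.565 -0.421  0.192] 0.87
glass0 [0.407 0.104 0.061] 0.67
glass0 [0.436 0.192 0.06 ] 0.64
glass0 [0.523 0.157 0.052] 0.61
```

View pics/side0.png

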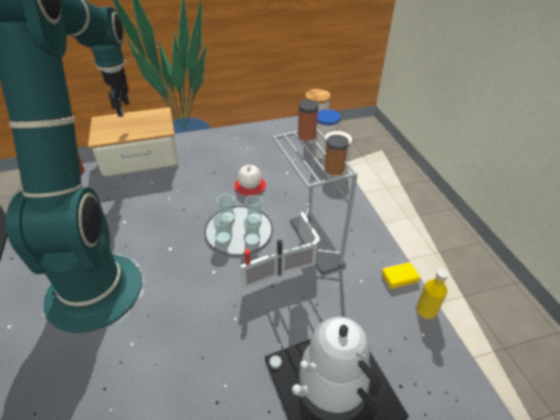

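View pics/top0.png

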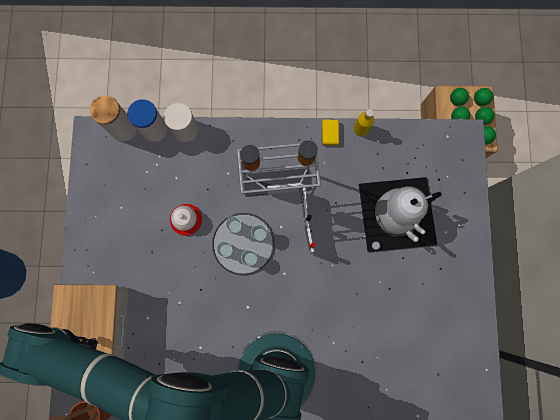

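The side view shows the red post at about (247,257), the black post at (280,250) and the leaves in between. In the top view red is at (312,246) and black at (308,216). Next I'll zoom in and measure using the known heights.

```bash
cat > h.py <<'E'
from bench import robot,cams
import cv2,numpy as np
def snap(n): return cams.snapshot(n)
def ray(d,u,v):
    W=np.array(d["world_to_cam"]);R=W[:3,:3];t=W[:3,3]
    c=-R.T@t; k=np.array([(u-d["cx"])/d["fx"],-(v-d["cy"])/d["fy"],-1.0]); return c,R.T@k
def atz(d,u,v,z):
    c,k=ray(d,u,v); return c+k*(z-c[2])/k[2]
def proj(d,p):
    W=np.array(d["world_to_cam"]);q=W[:3,:3]@np.array(p)+W[:3,3]
    return d["cx"]+d["fx"]*q[0]/-q[2], d["cy"]-d["fy"]*q[1]/-q[2]
def crop(d,x0,y0,x1,y1,s,name):
    im=d["pixels"][y0:y1,x0:x1,::-1]; cv2.imwrite("pics/"+name,cv2.resize(im,None,fx=s,fy=s,interpolation=cv2.INTER_CUBIC))
E
python3 - <<'E'
from h import *
s=snap("side"); crop(s,190,120,370,290,4,"s1.png"); crop(s,40,0,200,150,4,"s2.png")
t=snap("top"); crop(t,200,130,350,280,4,"t1.png")
E
```

```text
(no output)
```

View pics/s1.png

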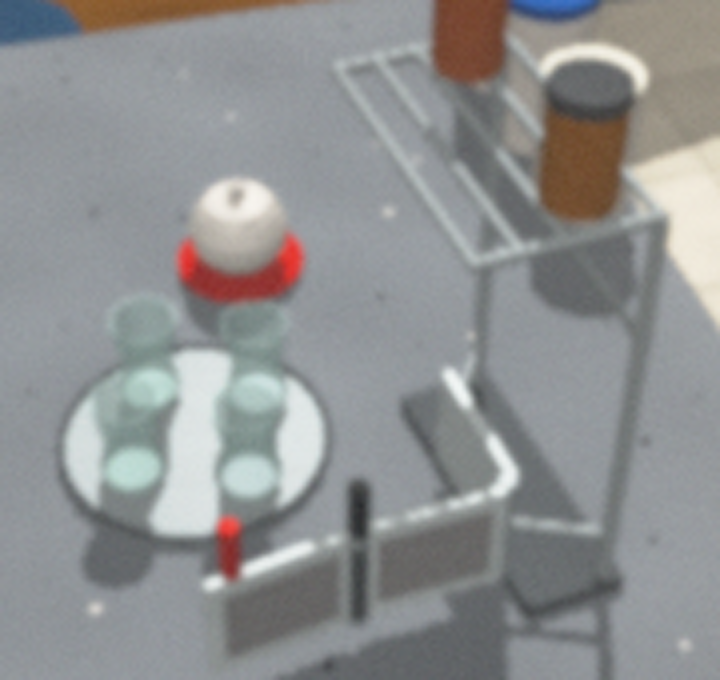

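View pics/s2.png

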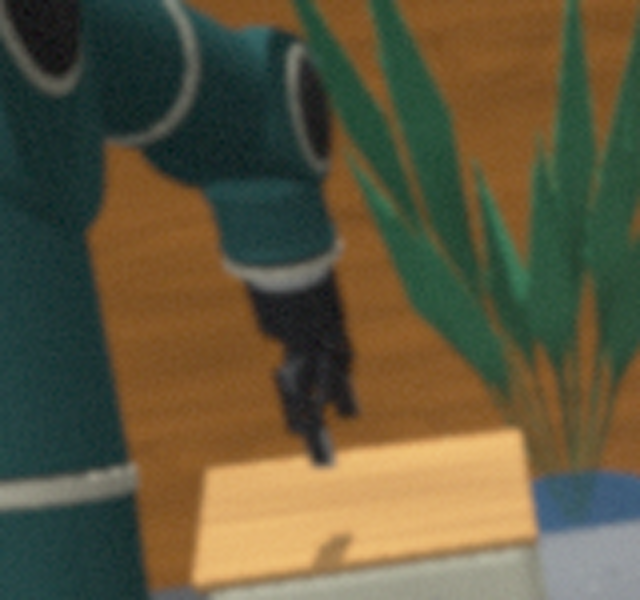

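View pics/t1.png

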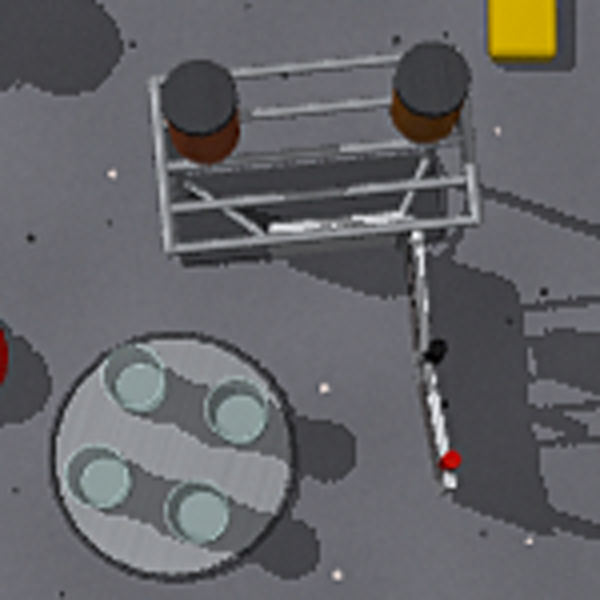

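Run:
```python
from h import *
d=snap("top");s=snap("side")
red=atz(d,312.6,245,.172);blk=atz(d,308.8,217.3,.172)
print("red",red,"blk",blk)
L=atz(d,200+170/4,130+250/4,.363);R=atz(d,200+478/4,130+220/4,.363)
print(L,R,np.linalg.norm(L-R)); y=(L-R)/np.linalg.norm(L-R); yaw=np.arctan2(-y[0],y[1]); print("yaw",yaw)
x=np.array([np.cos(yaw),np.sin(yaw),0]);yy=np.array([-np.sin(yaw),np.cos(yaw),0])
o=(L+R)/2+55*x/1000-.085*yy;print("orig",o)
h=atz(d,200+418/4,130+237/4,.12);print("hinge top",h)
print("side: red top",atz(s,190+229/4,120+522/4,.172),"blk",atz(s,190+359/4,120+482/4,.172))
Ls=atz(s,190+338/4,120+68/4,.363);Rs=atz(s,190+480/4,120+262/4,.363)
y=(Ls-Rs);n=np.linalg.norm(y);y/=n;yaw=np.arctan2(-y[0],y[1]);x=np.array([np.cos(yaw),np.sin(yaw),0]);yy=np.array([-np.sin(yaw),np.cos(yaw),0])
print(Ls,Rs,n,yaw,(Ls+Rs)/2+.055*x-.085*yy)
for l in("black_post","red_post"):
  for n,c in(("top",d),("side",s)):
    r=cams.trace(l,n)
    if r: m=r[0]["region"]; v,u=np.nonzero(m); print(l,n,r[0]["confidence"],u.mean(),v.mean(),u.min(),u.max(),v.min(),v.max(), atz(c,u.mean(),v.mean(),.15))
o=robot.observe();print(o["time"])
```

```text
red [ 0.44456003 -0.1166096   0.172     ] blk [ 0.53822739 -0.10427531  0.172     ]
[0.58261    0.10751673 0.363     ] [ 0.60735454 -0.12236876  0.363     ] 0.23121338521609472
yaw 0.10722573547376411
orig [ 0.65876313 -0.08605172  0.363     ]
hinge top [ 0.64613892 -0.09339902  0.12      ]
side: red top [ 0.44680868 -0.11732428  0.172     ] blk [ 0.54041458 -0.10593812  0.172     ]
[0.58505025 0.10974558 0.363     ] [ 0.61228182 -0.11893569  0.363     ] 0.23029693785197816 0.11852275934748263 [ 0.66333104 -0.08249523  0.363     ]
black_post top 0.9 306.4218289085546 221.11209439528022 300 314 188 253 [ 0.52828033 -0.09772473  0.15      ]
black_post side 0.57 277.36431784107947 262.98200899550227 240 318 239 288 [ 0.51787001 -0.16264836  0.15      ]
red_post top 0.73 308.4610778443114 237.36526946107784 304 314 221 253 [ 0.47244618 -0.10448556  0.15      ]
red_post side 0.63 259.2562620423892 269.0028901734104 241 281 251 288 [ 0.46655791 -0.16935922  0.15      ]
1.3
```

Post spacing (94 mm), hinge radius (123 mm) and shelf wire length (231 mm) all match the task text. Rack origin is about (0.661,-0.084), yaw about 0.11, inner about 0.05 and outer about 0.13. I'll raise the arm and bring it above the front, with the jaws along world y.

```bash
python3 -m handwheel '[[0,0,-60,0,1],[0,0,-120,0,1],[-40,-30,-180,-3,1],[-80,-60,-240,-6,1],[-125,-90,-280,-9,1],[-175,-120,-310,-13,1],[-225,-150,-340,-13,1],[-275,-185,-369,-13,1],[-325,-225,-369,-13,1],[-370,-260,-369,-13,1],[-420,-295,-369,-13,1],[-470,-330,-369,-13,1],[-520,-365,-369,-13,1],[-561,-400,-369,-13,1],[-561,-400,-369,-13,1]]'
python3 - <<'E'
from h import *
s=robot.observe();print(np.round(s["qpos"],3),s["tcp_pos"],s["tcp_rot"])
E
```

```text
time: 3.18
tcp_pos: [0.599, 0.0875, 0.5997]
tcp_rot: [0.004, 1.0, -0.001, -0.0]
ft_force: [-0.6, 1.7, 0.8]
width: 0.0853
[-0.475  0.333  0.449  0.958 -0.148  1.879  1.47 ] [0.59899643 0.08752614 0.5996906 ] [ 3.78601423e-03  9.99992536e-01 -6.87510683e-04 -3.49047489e-04]
```

Joint 6 is near its upper limit here (1.88 of 2.0). Going further up and out should lean the tool outward, which is the lean I need. I'll test that in free space.

```bash
python3 -m handwheel '[[-30,0,-40,0,1],[-60,0,-80,0,1],[-90,0,-120,0,1],[-120,0,-160,0,1],[-150,0,-200,0,1],[-150,0,-200,0,1],[-150,0,-200,0,1]]'
python3 - <<'E'
from h import *
from scipy.spatial.transform import Rotation as R
s=robot.observe();print(np.round(s["qpos"],3),s["tcp_pos"]);print(R.from_quat(s["tcp_rot"]).as_matrix().round(3))
E
```

```text
time: 4.05
tcp_pos: [0.6473, 0.0847, 0.7972]
tcp_rot: [0.011, 0.981, 0.036, 0.19]
ft_force: [1.6, -0.7, -1.4]
width: 0.0855
[-0.033  0.444 -0.515  0.334  0.355  2.003  1.3  ] [0.64732535 0.08472946 0.79724154]
[[-0.928  0.009  0.373]
 [ 0.036  0.997  0.066]
 [-0.371  0.075 -0.926]]
```

```bash
python3 -m handwheel '[[-60,0,-20,0,1],[-90,0,-60,0,1]]'
python3 - <<'E'
from h import *
from scipy.spatial.transform import Rotation as R
s=robot.observe();print(np.round(s["qpos"],3),s["tcp_pos"]);print(R.from_quat(s["tcp_rot"]).as_matrix().round(3))
E
```

```text
time: 4.3
tcp_pos: [0.6634, 0.077, 0.7927]
tcp_rot: [0.017, 0.981, 0.04, 0.188]
ft_force: [0.9, 0.1, -0.2]
width: 0.0855
[-0.137  0.476 -0.075  0.276  0.039  2.003  1.362] [0.66340253 0.07701276 0.79265644]
[[-0.929  0.019  0.37 ]
 [ 0.049  0.996  0.073]
 [-0.367  0.086 -0.926]]
```

```bash
python3 -m handwheel '[[-40,0,-50,0,1],[-80,0,-100,0,1],[-100,0,-150,0,1],[-100,0,-150,0,1]]'
python3 - <<'E'
from h import *
from scipy.spatial.transform import Rotation as R
s=robot.observe();print(np.round(s["qpos"],3),s["tcp_pos"]);print(R.from_quat(s["tcp_rot"]).as_matrix().round(3))
E
```

```text
time: 4.8
tcp_pos: [0.6442, 0.0612, 0.8273]
tcp_rot: [0.017, 0.975, 0.044, 0.217]
ft_force: [0.4, -0.7, 0.4]
width: 0.0855
[-0.191  0.446  0.268  0.254 -0.225  2.003  1.419] [0.64416818 0.06117103 0.82728582]
[[-0.905  0.015  0.424]
 [ 0.053  0.995  0.079]
 [-0.421  0.094 -0.902]]
```

```bash
python3 -m handwheel '[[-40,0,-50,0,1],[-80,0,-100,0,1],[-100,0,-200,0,1],[-100,0,-200,0,1],[-100,0,-200,0,1]]'
python3 - <<'E'
from h import *
from scipy.spatial.transform import Rotation as R
s=robot.observe();print(np.round(s["qpos"],3),s["tcp_pos"]);print(R.from_quat(s["tcp_rot"]).as_matrix().round(3))
E
```

```text
time: 5.42
tcp_pos: [0.6007, 0.043, 0.8691]
tcp_rot: [0.018, 0.968, 0.048, 0.246]
ft_force: [0.2, 0.5, 0.6]
width: 0.0858
[-0.176  0.36   0.25   0.279 -0.208  2.003  1.434] [0.60073864 0.0429654  0.86912489]
[[-0.879  0.011  0.477]
 [ 0.058  0.995  0.083]
 [-0.474  0.101 -0.875]]
```

```bash
python3 -m handwheel '[[-40,0,-50,-4,1],[-80,0,-100,-8,1],[-100,0,-200,-12,1],[-100,0,-200,-12,1],[-100,0,-200,-12,1]]'
python3 - <<'E'
from h import *
from scipy.spatial.transform import Rotation as R
s=robot.observe();print(np.round(s["qpos"],3),s["tcp_pos"]);print(R.from_quat(s["tcp_rot"]).as_matrix().round(3))
E
```

```text
time: 6.05
tcp_pos: [0.5574, 0.0263, 0.9067]
tcp_rot: [-0.081, 0.957, 0.022, 0.279]
ft_force: [-0.4, -0.5, -0.7]
width: 0.0854
[-0.158  0.282  0.236  0.296 -0.197  2.003  1.656] [0.55744223 0.02630777 0.9067221 ]
[[-0.831 -0.167  0.53 ]
 [-0.143  0.986  0.087]
 [-0.537 -0.004 -0.844]]
```

```bash
cat >> h.py <<'E'
from scipy.spatial.transform import Rotation as Rot
O=np.array([.661,-.084]);YAW=.112
def w2r(p): 
    c,s=np.cos(YAW),np.sin(YAW);d=np.array(p)[:2]-O; return np.array([c*d[0]+s*d[1],-s*d[0]+c*d[1]])
def r2w(q):
    c,s=np.cos(YAW),np.sin(YAW); return O+np.array([c*q[0]-s*q[1],s*q[0]+c*q[1]])
def st():
    s=robot.observe();M=Rot.from_quat(s["tcp_rot"]).as_matrix();return s,np.array(s["tcp_pos"]),M
def delta(G):  # tool shift in mm to bring grasp point to world G
    s,p,M=st(); g=p-robot.pinch_z*M[:,2]
    return 1000*M.T@(np.array(G)-g)
E
python3 - <<'E'
from h import *
s,p,M=st()
G=np.array([.4457,-.117,.152])
for b in (.3,.15,.08,0): print(b,delta(G-b*M[:,2]).round(0),(G-b*M[:,2]).round(3))
print(delta([.4,-.1,.6]).round())
E
```

```text
0.3 [ 519. -120.  284.] [ 0.287 -0.143  0.405]
0.15 [ 519. -120.  434.] [ 0.366 -0.13   0.279]
0.08 [ 519. -120.  504.] [ 0.403 -0.124  0.219]
0 [ 519. -120.  584.] [ 0.446 -0.117  0.152]
[314. -97. 183.]
```

```bash
cat > fk.py <<'E'
import numpy as np,itertools
from scipy.optimize import least_squares
from scipy.spatial.transform import Rotation as R
D=[([-1.382,.418,-.01,1.614,.005,1.111,-.053],[.143,.608,.231],[.115,.993,-.001,0]),
([-0.475,0.333,0.449,0.958,-0.148,1.879,1.47],[.599,.0875,.5997],[.0038,1,-.0007,-.0003]),
([-0.033,0.444,-0.515,0.334,0.355,2.003,1.3],[.6473,.0847,.7972],[.011,.981,.036,.19]),
([-0.137,0.476,-0.075,0.276,0.039,2.003,1.362],[.6634,.077,.7927],[.017,.981,.04,.188]),
([-0.191,0.446,0.268,0.254,-0.225,2.003,1.419],[.6442,.0612,.8273],[.017,.975,.044,.217]),
([-0.176,0.36,0.25,0.279,-0.208,2.003,1.434],[.6007,.043,.8691],[.018,.968,.048,.246]),
([-0.158,0.282,0.236,0.296,-0.197,2.003,1.656],[.5574,.0263,.9067],[-.081,.957,.022,.279])]
def fk(q,P,S,full=False):
    y0,h,a,b,L,y7,e1,e2=P
    Z=lambda t:R.from_euler('z',t);Y=lambda t:R.from_euler('y',t)
    r=Z(y0)*Z(S[0]*q[0])*Y(q[1]);p=np.array([0,0,h])+r.apply([e1,0,a]);e=p
    r=r*Z(S[1]*q[2])*Y(q[3]);p=p+r.apply([e2,0,b]);w=p
    r=r*Z(S[2]*q[4])*Y(q[5]);p=p+r.apply([0,0,L]);r=r*Z(S[3]*q[6]+y7)
    return (p,r,e,w) if full else (p,r)
def res(P,S):
    o=[]
    for q,p,t in D:
        pp,r=fk(q,P,S);o+=list(pp-p)+list((r.inv()*R.from_quat(t)).as_rotvec()*.3)
    return np.array(o)
if __name__=="__main__":
    best=[]
    for S in itertools.product((1,-1),repeat=4):
        for y0 in (0,2.7,-.04):
          for y7 in(0,1.57,3.14,-1.57):
            f=least_squares(res,[y0,.4,.48,.45,.35,y7,0,0],args=(S,));best.append((f.cost,S,f.x.round(4)))
    best.sort(key=lambda t:t[0])
    for b in best[:4]:print(b)
E
python3 fk.py
```

```text
(np.float64(0.00012955630905374388), (-1, -1, -1, -1), array([-4.6500e-02,  2.7190e-01,  5.1050e-01,  4.6960e-01,  2.9400e-01,
        1.5276e+00, -9.0000e-04,  5.0000e-03]))
(np.float64(0.00012955630905374442), (-1, -1, -1, -1), array([-4.6500e-02,  2.7190e-01,  5.1050e-01,  4.6960e-01,  2.9400e-01,
        1.5276e+00, -9.0000e-04,  5.0000e-03]))
(np.float64(0.00012955630905374445), (-1, -1, -1, -1), array([-4.6500e-02,  2.7190e-01,  5.1050e-01,  4.6960e-01,  2.9400e-01,
        1.5276e+00, -9.0000e-04,  5.0000e-03]))
(np.float64(0.00012955630905374453), (-1, -1, -1, -1), array([-4.6500e-02,  2.7190e-01,  5.1050e-01,  4.6960e-01,  2.9400e-01,
        1.5276e+00, -9.0000e-04,  5.0000e-03]))
```

```bash
cat > ik.py <<'E'
from fk import *
P=[-.0465,.2719,.5105,.4696,.294,1.5276,-.0009,.005];S=(-1,-1,-1,-1)
lo=np.array([-2.81,-.39,-1.27,.06,-1.19,.19,-2.82])+.02;hi=np.array([2.81,2.02,1.25,2.57,4.33,2,2.82])-.02
def ik(p,r,n=8,seed=0):
    rng=np.random.default_rng(seed);best=None
    x0s=[np.array([-.16,.28,.24,1.5,-.2,1.,1.65])]+[rng.uniform(np.maximum(lo,-1.6),np.minimum(hi,2)) for _ in range(n)]
    for x0 in x0s:
        f=least_squares(lambda q:np.r_[(fk(q,P,S)[0]-p)*3,(fk(q,P,S)[1].inv()*r).as_rotvec()],np.clip(x0,lo+1e-3,hi-1e-3),bounds=(lo,hi))
        if best is None or f.cost<best.cost:best=f
        if best.cost<1e-8:break
    pp,rr=fk(best.x,P,S)
    return best.x,np.linalg.norm(pp-p)*1000,np.degrees((rr.inv()*r).magnitude())
E
python3 - <<'E'
from ik import *
from h import O,YAW,r2w
def pose(G,tilt,head):
    z=np.array([np.sin(tilt)*np.cos(head),np.sin(tilt)*np.sin(head),-np.cos(tilt)]);y=np.array([-np.sin(head),np.cos(head),0]);x=np.cross(y,z)
    return np.array(G)+.0187*z,R.from_matrix(np.c_[x,y,z])
red=[.4457,-.117,.152];blk=[.5393,-.105,.152]
T={"red":red,"redside":[.5393,-.2,.152],"blk":blk,"redend":list(r2w((-.025,-.02)))+[.152],"blkend":list(r2w((-.013,.12)))+[.152],"blkmid":list(r2w((-.1,.07)))+[.152]}
for k,g in T.items():
    for t in (0,15,25,32):
        q,e,a=ik(*pose(g,np.radians(t),.16)); print(k,t,round(e,1),round(a,1),q.round(2))
E
```

```text
red 0 0.0 0.0 [ 0.11  0.27  0.11  2.09 -0.04  0.78  1.98]
red 15 0.0 0.0 [ 0.27  0.18  0.01  2.24 -0.26  0.5   2.23]
red 25 0.0 0.0 [ 0.06  0.16  0.3   2.34 -0.8   0.39  2.79]
red 32 3.4 0.8 [ 1.18  0.2  -0.85  2.39 -0.74  0.21  2.8 ]
redside 0 0.0 0.0 [ 0.27  0.45  0.05  1.82 -0.03  0.87  2.07]
redside 15 0.0 0.0 [ 0.47  0.37 -0.11  1.98 -0.19  0.59  2.25]
redside 25 0.0 0.0 [ 0.35  0.34  0.09  2.07 -0.68  0.46  2.74]
redside 32 0.0 0.0 [ 0.87  0.36 -0.47  2.14 -0.66  0.29  2.8 ]
blk 0 0.0 0.0 [ 0.06  0.41  0.11  1.89 -0.06  0.85  1.93]
blk 15 0.0 0.0 [ 0.2   0.32 -0.    2.05 -0.2   0.54  2.09]
blk 25 0.0 0.0 [ 0.39  0.29 -0.18  2.15 -0.41  0.33  2.33]
blk 32 0.0 0.0 [ 0.54  0.29 -0.31  2.22 -0.85  0.21  2.79]
redend 0 0.0 0.0 [-0.06  0.57  0.25  1.64 -0.17  0.96  1.98]
redend 15 0.0 0.0 [ 0.16  0.46 -0.    1.82 -0.16  0.62  2.01]
redend 25 0.0 0.0 [ 0.31  0.43 -0.16  1.93 -0.26  0.39  2.14]
redend 32 0.0 0.0 [ 0.28  0.41 -0.08  2.   -0.73  0.28  2.61]
blkend 0 0.0 0.0 [-0.21  0.54  0.16  1.67 -0.1   0.94  1.71]
blkend 15 0.0 0.0 [-0.17  0.44  0.11  1.86 -0.14  0.59  1.76]
blkend 25 0.0 0.0 [-0.11  0.4   0.04  1.97 -0.21  0.34  1.84]
blkend 32 0.0 0.0 [ 0.41  0.44 -0.57  2.05  0.8   0.21  0.94]
blkmid 0 0.0 0.0 [-0.1   0.42  0.13  1.88 -0.07  0.85  1.79]
blkmid 15 0.0 0.0 [-0.02  0.32  0.06  2.05 -0.16  0.53  1.9 ]
blkmid 25 0.0 0.0 [ 0.14  0.28 -0.1   2.16 -0.28  0.29  2.04]
blkmid 32 0.0 0.0 [ 1.08  0.6  -1.24  2.23  1.4   0.42  0.55]
```

Run:
```python
from h import *
s,p,M=st()
for z in (.30,):
  d=delta([.4457,-.117,z]);print(d.round(0))
  for i in range(1,18):print((d*min(1,i/14)).round(),end=' ')
```

```text
[ 439. -120.  459.]
[31. -9. 33.] [ 63. -17.  66.] [ 94. -26.  98.] [125. -34. 131.] [157. -43. 164.] [188. -52. 197.] [220. -60. 229.] [251. -69. 262.] [282. -77. 295.] [314. -86. 328.] [345. -95. 361.] [ 376. -103.  393.] [ 408. -112.  426.] [ 439. -120.  459.] [ 439. -120.  459.] [ 439. -120.  459.] [ 439. -120.  459.]
```

```bash
python3 -m handwheel '[[31,-9,33,10,1],[63,-17,66,20,1],[94,-26,98,30,1],[125,-34,131,41,1],[157,-43,164,52,1],[188,-52,197,62,1],[220,-60,229,73,1],[251,-69,262,83,1],[282,-77,295,94,1],[314,-86,328,105,1],[345,-95,361,115,1],[376,-103,393,126,1],[408,-112,426,136,1],[439,-120,459,147,1],[439,-120,459,157,1],[439,-120,459,168,1],[439,-120,459,178,1],[439,-120,459,178,1]]'
python3 - <<'E'
from h import *
s,p,M=st();print(s["qpos"].round(2) if hasattr(s["qpos"],'round') else s["qpos"]);print(M.round(3), p-.0187*M[:,2])
print(delta([.4457,-.117,.152]).round())
E
```

```text
time: 8.3
tcp_pos: [0.456, -0.1156, 0.2836]
tcp_rot: [0.956, 0.095, 0.278, -0.018]
ft_force: [0.4, -0.2, -0.1]
width: 0.0854
[ 0.11 -0.17  0.22  2.27 -0.42  0.57 -0.73]
[[ 0.827  0.192  0.529]
 [ 0.172 -0.981  0.087]
 [ 0.535  0.019 -0.844]] [ 0.44611327 -0.11726374  0.29938891]
[-79.  -3. 124.]
```

```bash
python3 -m handwheel '[[-13,0,20,0,1],[-26,-1,41,0,1],[-39,-1,62,0,1],[-45,-2,72,0,1],[-45,-2,72,0,1]]'
python3 - <<'E'
from h import *
s,p,M=st();print(np.round(s["qpos"],2));print(M.round(3), p-.0187*M[:,2])
print(delta([.4457,-.117,.152]).round())
d=snap("side");crop(d,190,150,330,300,4,"s3.png")
d=snap("top");crop(d,230,130,370,290,4,"t3.png")
E
```

```text
time: 8.93
tcp_pos: [0.4563, -0.1153, 0.1981]
tcp_rot: [0.955, 0.098, 0.278, -0.017]
ft_force: [0.9, -0.2, -0.0]
width: 0.0854
[ 0.04 -0.02  0.32  2.38 -0.76  0.38 -0.35]
[[ 0.826  0.197  0.528]
 [ 0.178 -0.98   0.087]
 [ 0.534  0.022 -0.845]] [ 0.44642385 -0.1169392   0.21391715]
[-34.  -1.  52.]
```

View pics/s3.png

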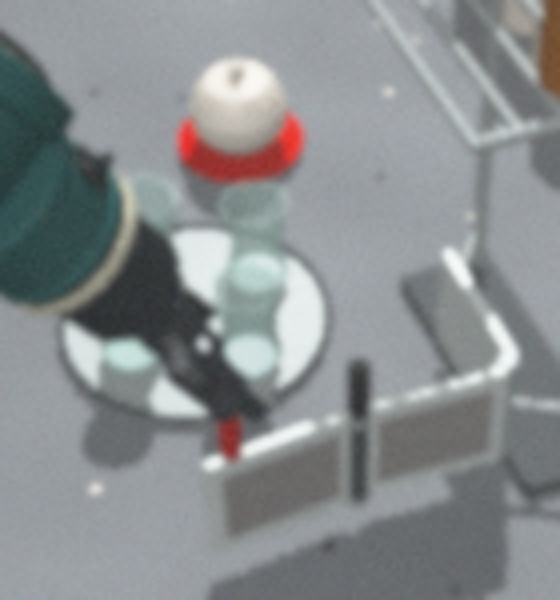

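View pics/t3.png

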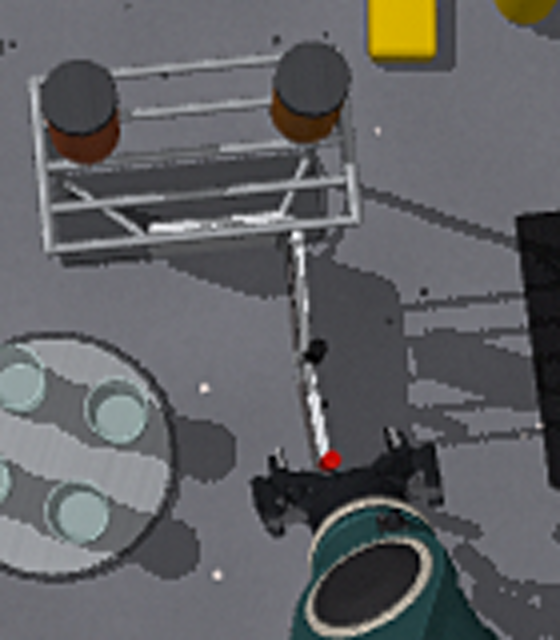

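The jaws straddle the red post (side view (228,435), top view (331,460) in the crops). Descending and closing.

```bash
python3 -m handwheel '[[-11,0,17,0,1],[-22,0,34,0,1],[-34,-1,52,0,1],[-34,-1,52,0,1]]'
python3 - <<'E'
from h import *
s,p,M=st();print(np.round(s["qpos"],2));print(M.round(3), p-.0187*M[:,2],np.degrees(np.arccos(-M[2,2])))
print(delta([.4457,-.117,.152]).round())
E
```

```text
time: 9.52
tcp_pos: [0.4563, -0.1173, 0.1446]
tcp_rot: [0.956, 0.1, 0.276, -0.014]
ft_force: [0.3, -0.2, 0.4]
width: 0.0854
[ 0.38  0.11 -0.02  2.41 -1.15  0.29  0.07]
[[ 0.827  0.199  0.525]
 [ 0.184 -0.98   0.082]
 [ 0.531  0.029 -0.847]] [ 0.44651421 -0.11887798  0.16038857] 32.11674588181246
[-5. -2.  7.]
```

```bash
python3 -m handwheel '[[0,0,0,0,0],[0,0,0,0,0],[0,0,0,0,0],[0,0,0,0,0],[0,0,0,0,0],[0,0,0,0,0]]'
python3 - <<'E'
from h import *
s,p,M=st();print(np.round(s["qpos"],2));g=p-.0187*M[:,2];print(g)
B=np.array([.5393,-.105]);v=g[:2]-B;R0=np.hypot(*v);a0=np.arctan2(v[1],v[0]);print(R0,np.degrees(a0)%360)
for i in range(1,21):
    f=i/20;a=a0+f*np.radians(172);R=R0+(.095-R0)*f
    q=B+R*np.array([np.cos(a),np.sin(a)]); d=1000*M.T@(np.r_[q,g[2]-.006*min(1,f*2)]-g); print("[%d,%d,%d,0,0],"%tuple(d.round()),end='')
E
```

```text
time: 10.28
tcp_pos: [0.4561, -0.1173, 0.1445]
tcp_rot: [0.956, 0.1, 0.276, -0.014]
ft_force: [-3.0, 0.4, 7.3]
width: 0.0141
[ 0.37  0.11 -0.02  2.42 -1.15  0.29  0.07]
[ 0.4462454  -0.11887583  0.16034638]
0.09408345600296761 188.48116725176402
[0,14,1,0,0],[1,28,3,0,0],[4,41,6,0,0],[9,54,10,0,0],[16,65,16,0,0],[24,76,22,0,0],[33,84,28,0,0],[43,91,36,0,0],[54,96,43,0,0],[65,99,51,0,0],[77,99,59,0,0],[89,98,66,0,0],[101,94,73,0,0],[112,89,80,0,0],[122,81,86,0,0],[132,72,92,0,0],[140,62,97,0,0],[147,50,101,0,0],[152,37,103,0,0],[155,23,105,0,0],
```

Width reads 14 mm on a 16 mm post, so contact is plausible. I'll swing the first half and then look.

```bash
python3 -m handwheel '[[0,14,1,0,0],[1,28,3,0,0],[4,41,6,0,0],[9,54,10,0,0],[16,65,16,0,0],[24,76,22,0,0],[33,84,28,0,0],[43,91,36,0,0],[54,96,43,0,0],[65,99,51,0,0]]'
python3 - <<'E'
from h import *
s,p,M=st();print(np.round(s["qpos"],2));g=p-.0187*M[:,2];print(g,np.degrees(np.arccos(-M[2,2])))
d=snap("side");crop(d,190,150,330,300,4,"s4.png")
d=snap("top");crop(d,230,130,370,290,4,"t4.png")
E
```

```text
time: 11.52
tcp_pos: [0.5609, -0.1997, 0.1436]
tcp_rot: [0.955, 0.1, 0.28, -0.012]
ft_force: [-1.8, 3.6, 54.0]
width: 0.0144
[ 0.39  0.32  0.07  2.14 -1.05  0.38  0.02]
[ 0.55098119 -0.20114851  0.15934916] 32.604594127371634
```

View pics/s4.png

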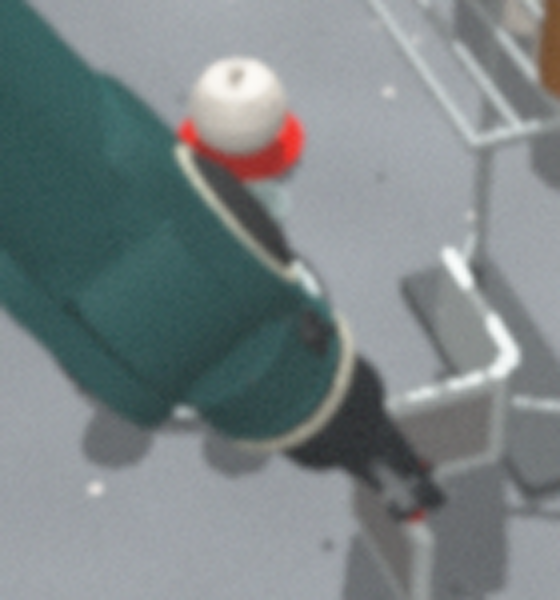

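View pics/t4.png

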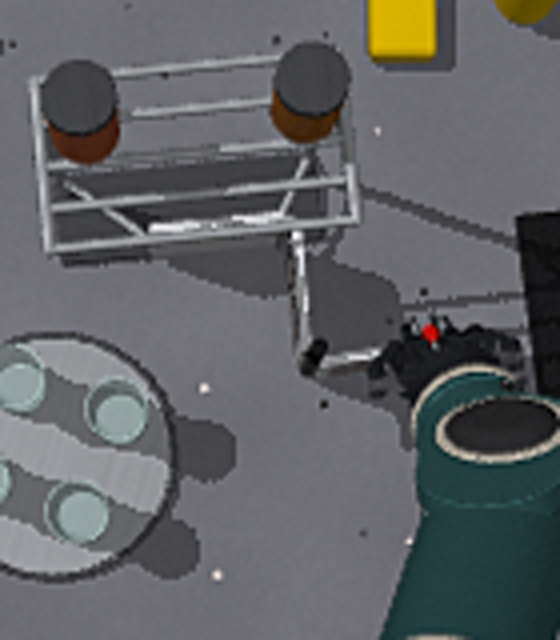

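It's holding: the outer leaf is about 90° out (red at crop (430,332)) and the inner leaf hasn't moved. The 54 N vertical force comes from the small drop I commanded, so I'll take that back and continue.

```bash
python3 -m handwheel '[[3,0,-4,0,0],[15,0,4,0,0],[27,-1,11,0,0],[39,-5,18,0,0],[50,-10,25,0,0],[60,-18,31,0,0],[70,-27,37,0,0],[78,-37,42,0,0],[85,-49,46,0,0]]'
python3 - <<'E'
from h import *
s,p,M=st();print(np.round(s["qpos"],2));g=p-.0187*M[:,2];print(g,np.degrees(np.arccos(-M[2,2])),w2r(g),np.round(s["wrist_torque"],1))
d=snap("top");crop(d,230,130,370,290,4,"t5.png")
d=snap("side");crop(d,230,120,370,270,4,"s5.png")
E
```

```text
time: 12.75
tcp_pos: [0.6421, -0.1308, 0.1444]
tcp_rot: [0.956, 0.1, 0.277, -0.014]
ft_force: [-9.0, 0.2, 19.8]
width: 0.0143
[ 0.15  0.39  0.13  2.02 -0.92  0.33 -0.29]
[ 0.63223519 -0.13233683  0.16019424] 32.196362447008184 [-0.033987   -0.04481905] [0.9 0.3 0.3]
```

View pics/s5.png

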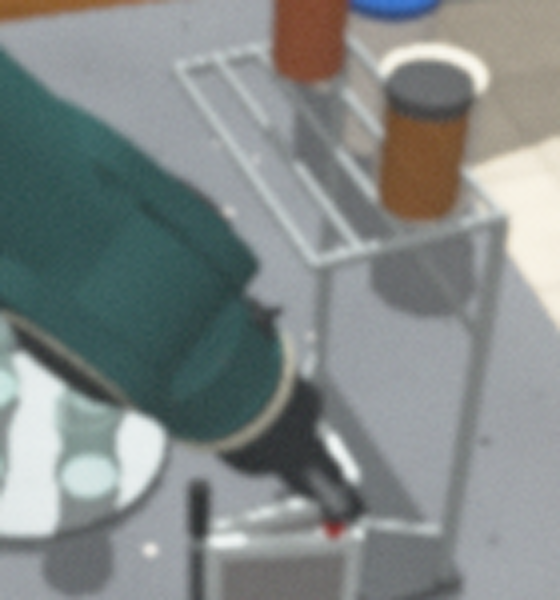

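View pics/t5.png

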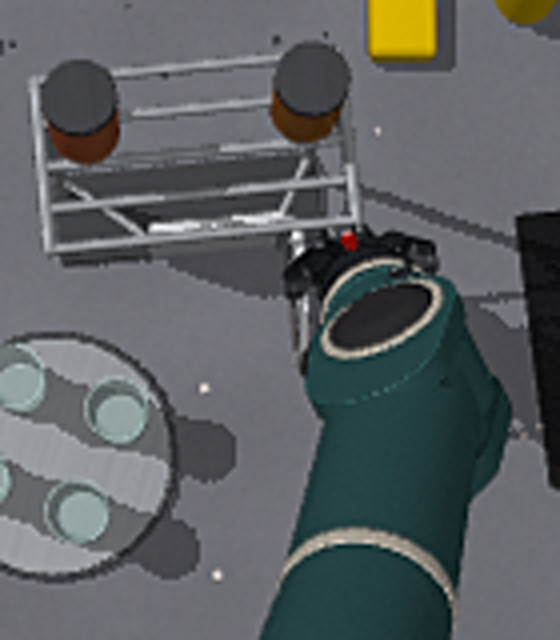

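```bash
python3 -m handwheel '[[3,-7,1,0,0],[5,-13,2,0,0],[7,-20,3,0,0],[8,-27,4,0,0],[8,-27,4,0,0]]'
python3 - <<'E'
from h import *
s,p,M=st();print(np.round(s["qpos"],2));g=p-.0187*M[:,2];print(g,w2r(g),np.round(s["wrist_torque"],1))
d=snap("top");crop(d,260,150,360,250,6,"t6.png")
print("blk",)
d=snap("side");crop(d,230,120,370,270,4,"s6.png")
E
```

```text
time: 13.48
tcp_pos: [0.6455, -0.1039, 0.1446]
tcp_rot: [0.956, 0.1, 0.277, -0.013]
ft_force: [0.4, -5.4, 12.3]
width: 0.0143
[ 0.08  0.38  0.14  2.04 -0.9   0.3  -0.35]
[ 0.63562446 -0.10534292  0.16036987] [-0.02760196 -0.01837307] [-0.4 -0.7 -0.5]
blk
```

View pics/s6.png

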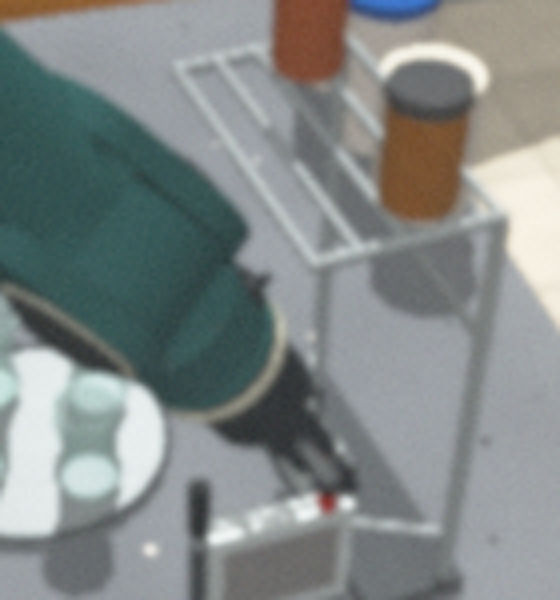

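View pics/t6.png

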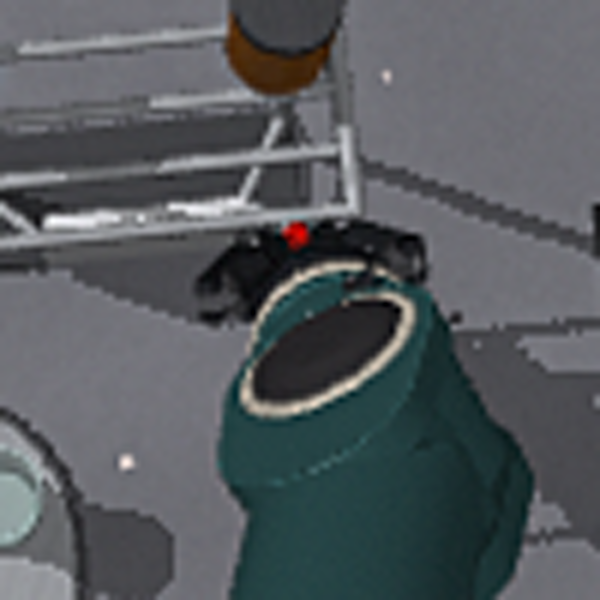

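```bash
python3 -m handwheel '[[0,-2,0,0,0],[0,-4,0,0,0],[0,-4,0,0,0]]'
python3 - <<'E'
from h import *
s,p,M=st();g=p-.0187*M[:,2];print(g,w2r(g),np.round(s["wrist_torque"],1))
E
```

```text
time: 13.95
tcp_pos: [0.645, -0.103, 0.1447]
tcp_rot: [0.956, 0.098, 0.278, -0.011]
ft_force: [5.1, -16.0, 8.4]
width: 0.0142
[ 0.63508633 -0.10435714  0.16048731] [-0.02802654 -0.01733332] [-2.6 -1.1 -1.8]
```

Folded onto the stop: the force rose from 5 to 16 N while the tool moved only 1 mm, and red is at rack (-28,-17) against about (-26,-18) expected. Now I'll release and back out along the tool axis.

```bash
python3 -m handwheel '[[0,-1,0,0,0.5],[0,0,0,0,1],[0,0,0,0,1],[0,0,0,0,1],[0,0,0,0,1],[0,0,-30,0,1],[0,0,-65,0,1],[0,0,-100,0,1],[0,0,-125,0,1],[0,0,-125,0,1]]'
python3 - <<'E'
from h import *
s,p,M=st();g=p-.0187*M[:,2];print(g,w2r(g),np.round(s["qpos"],2))
d=snap("top");crop(d,260,150,360,250,6,"t7.png")
d=snap("side");crop(d,230,120,370,270,4,"s7.png")
E
```

```text
time: 15.2
tcp_pos: [0.5779, -0.1096, 0.2505]
tcp_rot: [0.956, 0.1, 0.277, -0.014]
ft_force: [-0.1, 0.5, -0.4]
width: 0.0855
[ 0.56807483 -0.11113715  0.26635474] [-0.09537596 -0.01658125] [-0.09  0.11  0.36  2.1  -0.57  0.48 -0.66]
```

View pics/s7.png

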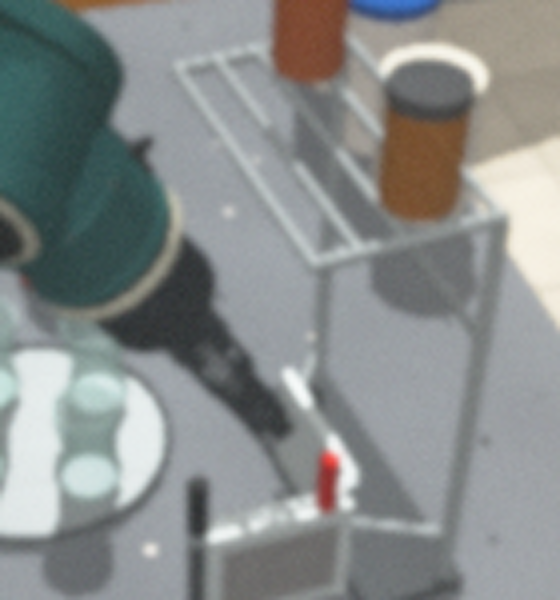

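View pics/t7.png

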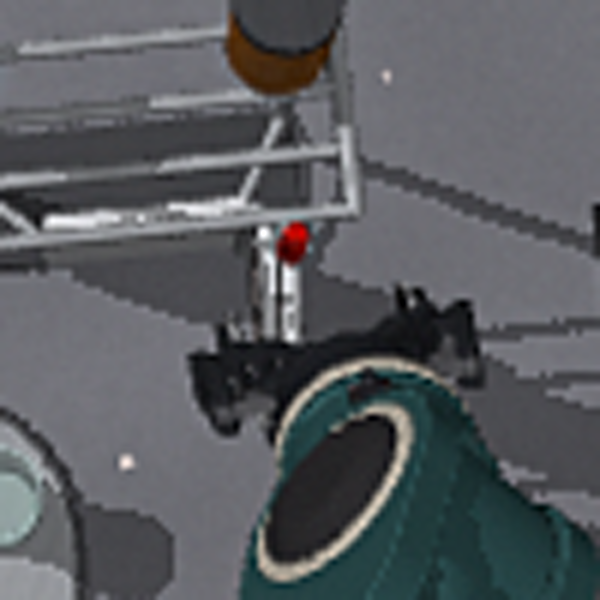

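The leaves lie parallel and folded. The black post is unmoved in the side view (px 280,240, same as at the start), so it's still at (0.539,-0.105).

Run:
```python
from h import *
print(delta([.5393,-.105,.25]).round(),delta([.5393,-.105,.158]).round())
```

```text
[-30. -12.  -2.] [-79. -14.  75.]
```

```bash
python3 -m handwheel '[[-30,-12,-2,0,1],[-30,-12,-2,0,1],[-42,-12,18,0,1],[-54,-13,38,0,1],[-67,-14,58,0,1],[-79,-14,75,0,1],[-79,-14,75,0,1],[-79,-14,75,0,0],[-79,-14,75,0,0],[-79,-14,75,0,0],[-79,-14,75,0,0],[-79,-14,75,0,0]]'
python3 - <<'E'
from h import *
s,p,M=st();g=p-.0187*M[:,2];print(g,w2r(g),np.round(s["qpos"],2),np.degrees(np.arccos(-M[2,2])))
a0=w2r(g);th0=np.arctan2(a0[1],a0[0]);th1=np.arctan2(.120,-.013);th0%=2*np.pi;R0=np.hypot(*a0);print(R0,th0-th1)
for i in range(1,21):
    f=i/20;a=th0+(th1-th0)*f;R=R0+(.121-R0)*f
    q=r2w(R*np.array([np.cos(a),np.sin(a)])); d=1000*M.T@(np.r_[q,g[2]]-g); print("[%d,%d,%d,0,0],"%tuple(d.round()),end='')
d=snap("side");crop(d,230,120,370,270,4,"s8.png")
E
```

```text
time: 16.8
tcp_pos: [0.5492, -0.1037, 0.1435]
tcp_rot: [0.956, 0.1, 0.276, -0.014]
ft_force: [-5.2, 1.3, 7.5]
width: 0.0142
[ 0.53935064 -0.10522686  0.15936194] [-0.12325962 -0.0074976 ] [ 0.1   0.24  0.17  2.25 -1.11  0.28 -0.09] 32.118808154449084
0.12348743569183998 1.5236367111906453
[1,-9,0,0,0],[2,-19,1,0,0],[4,-28,2,0,0],[7,-37,3,0,0],[10,-45,5,0,0],[13,-54,7,0,0],[18,-62,9,0,0],[22,-69,12,0,0],[27,-77,15,0,0],[33,-83,18,0,0],[39,-90,21,0,0],[45,-95,25,0,0],[52,-100,29,0,0],[59,-105,33,0,0],[66,-109,38,0,0],[73,-112,42,0,0],[81,-114,47,0,0],[89,-116,52,0,0],[97,-117,57,0,0],[104,-118,61,0,0],
```

View pics/s8.png

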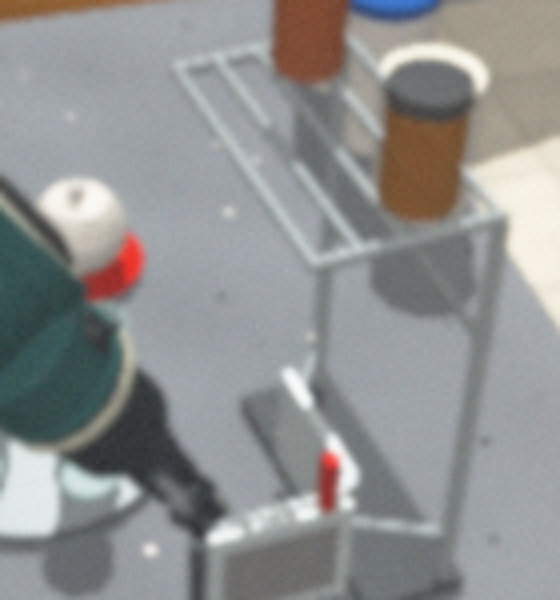

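```bash
python3 -m handwheel '[[1,-9,0,0,0],[2,-19,1,0,0],[4,-28,2,0,0],[7,-37,3,0,0],[10,-45,5,0,0],[13,-54,7,0,0],[18,-62,9,0,0],[22,-69,12,0,0],[27,-77,15,0,0],[33,-83,18,0,0],[39,-90,21,0,0],[45,-95,25,0,0],[52,-100,29,0,0]]'
python3 - <<'E'
from h import *
s,p,M=st();g=p-.0187*M[:,2];print(g,w2r(g),np.round(s["qpos"],2),np.degrees(np.arccos(-M[2,2])))
d=snap("side");crop(d,230,120,370,270,4,"s9.png")
d=snap("top");crop(d,220,140,340,260,5,"t9.png")
E
```

```text
time: 18.48
tcp_pos: [0.5875, 0.0066, 0.1435]
tcp_rot: [0.956, 0.1, 0.276, -0.014]
ft_force: [-7.9, 1.2, 8.6]
width: 0.0147
[0.57773268 0.00507573 0.15936062] [-0.07278997  0.09782409] [-0.36  0.28  0.38  2.21 -1.04  0.2  -0.41] 32.094209023141794
```

View pics/s9.png

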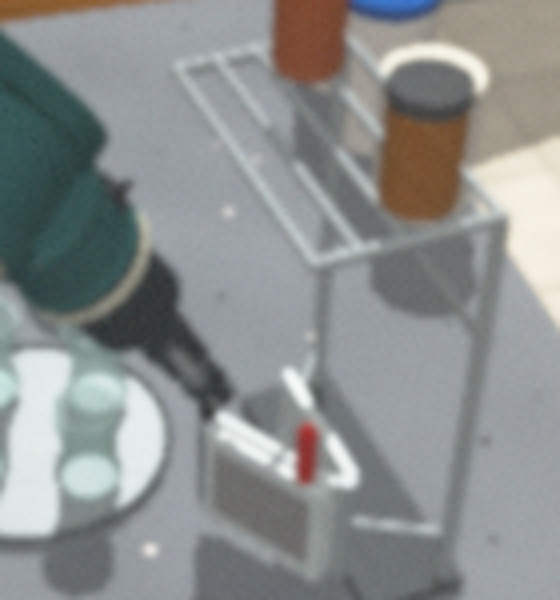

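View pics/t9.png

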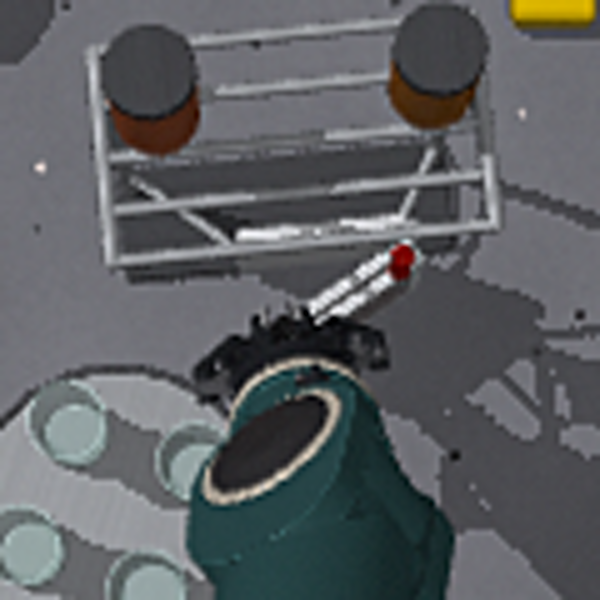

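The pair is still folded at about 55° and nothing else has moved. Continuing in under the shelf.

```bash
python3 -m handwheel '[[7,-5,4,0,0],[14,-9,9,0,0],[21,-12,13,0,0],[29,-14,18,0,0],[37,-16,23,0,0],[45,-17,28,0,0]]'
python3 - <<'E'
from h import *
s,p,M=st();g=p-.0187*M[:,2];print(g,w2r(g),np.round(s["qpos"],2),np.degrees(np.arccos(-M[2,2])),np.round(s["wrist_torque"],1))
G=np.r_[r2w([-.013,.12]),g[2]];print(delta(G).round())
d=snap("side");crop(d,210,100,350,250,4,"s10.png")
d=snap("top");crop(d,220,140,340,260,5,"t10.png")
E
```

```text
time: 19.32
tcp_pos: [0.6367, 0.0334, 0.1435]
tcp_rot: [0.956, 0.1, 0.276, -0.014]
ft_force: [-4.8, -0.7, 10.3]
width: 0.0146
[0.62684488 0.03186478 0.15935377] [-0.02099138  0.11895621] [-0.46  0.37  0.45  2.1  -0.98  0.23 -0.54] 32.141319311735 [ 0.3  0.5 -0. ]
[ 7. -0.  4.]
```

View pics/s10.png

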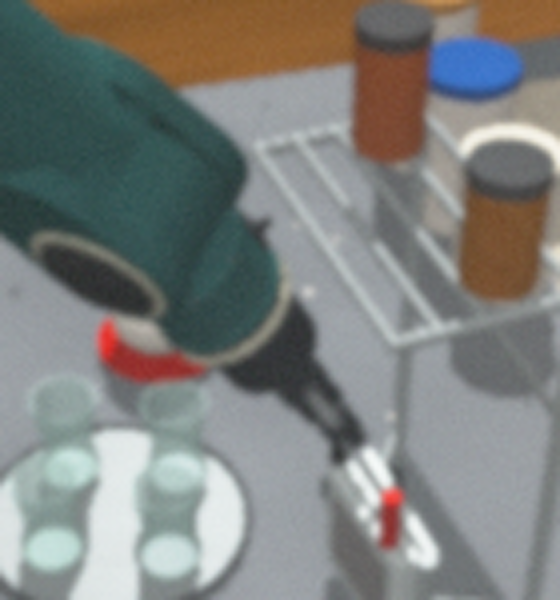

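View pics/t10.png

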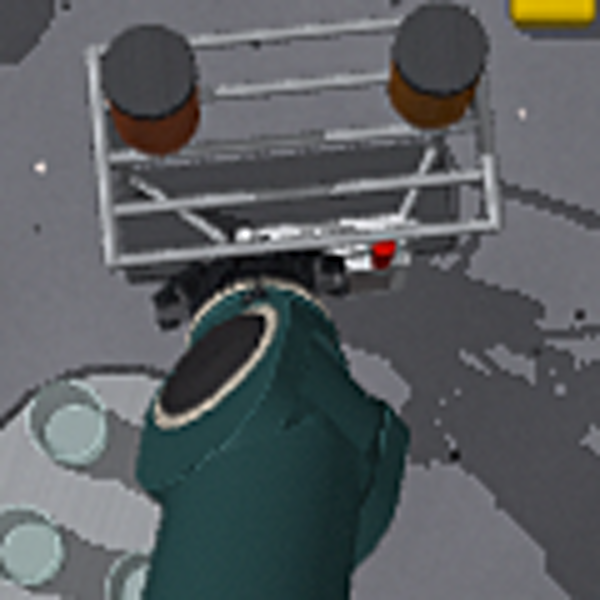

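```bash
python3 -m handwheel '[[4,0,2,0,0],[7,0,4,0,0],[9,0,6,0,0],[9,0,6,0,0]]'
python3 - <<'E'
from h import *
s,p,M=st();g=p-.0187*M[:,2];print(g,w2r(g),np.round(s["qpos"],2),np.degrees(np.arccos(-M[2,2])),np.round(s["wrist_torque"],1))
E
```

```text
time: 19.92
tcp_pos: [0.6449, 0.0354, 0.1422]
tcp_rot: [0.956, 0.1, 0.275, -0.015]
ft_force: [-31.2, -1.1, 24.4]
width: 0.0147
[0.63517691 0.03386366 0.15803048] [-0.01248815  0.12001133] [-0.47  0.39  0.45  2.08 -0.98  0.25 -0.55] 31.95022499045564 [0.8 3.4 0.4]
```

The force jumped to 31 N at rack (-12.5,120), which is exactly the given folded position, so the pair is at its stop. Releasing and backing out along the tool axis.

```bash
python3 -m handwheel '[[-3,0,-2,0,0],[-3,0,-2,0,0],[-3,0,-2,0,0.5],[-3,0,-2,0,1],[-3,0,-2,0,1],[-3,0,-2,0,1],[-3,0,-2,0,1],[-3,0,-30,0,1],[-3,0,-65,0,1],[-3,0,-100,0,1],[-3,0,-140,0,1],[-3,0,-180,0,1],[-3,0,-180,0,1]]'
python3 - <<'E'
from h import *
s,p,M=st();print(p,np.round(s["qpos"],2),s["ft_force"])
d=snap("side");crop(d,210,100,350,250,4,"s11.png")
d=snap("top");crop(d,220,140,340,260,5,"t11.png")
E
```

```text
time: 21.55
tcp_pos: [0.5493, 0.0203, 0.2942]
tcp_rot: [0.956, 0.1, 0.276, -0.014]
ft_force: [-0.9, 0.6, -0.3]
width: 0.0856
[0.54930985 0.02034605 0.29417325] [-1.07 -0.12  0.95  2.16  0.14  0.5  -1.56] [-0.91307771  0.61541068 -0.30999241]
```

View pics/s11.png

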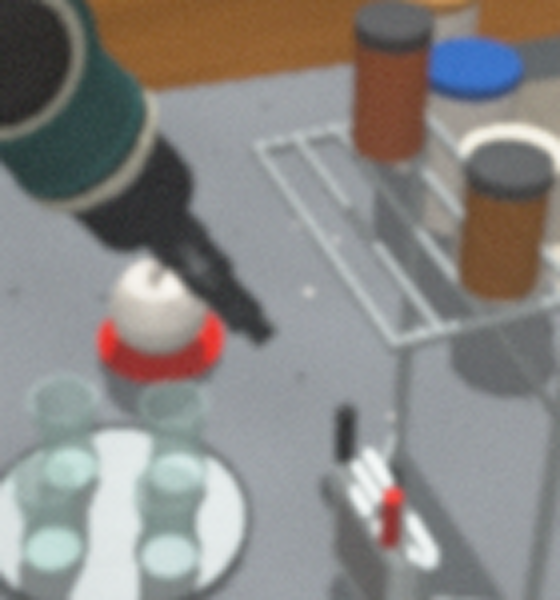

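View pics/t11.png

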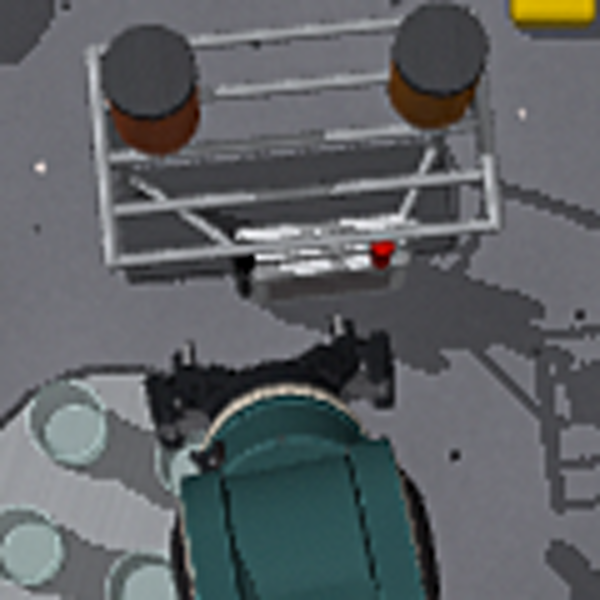

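Run:
```python
from h import *
d=snap("side")
b=w2r(atz(d,210+345/4,100+408/4,.172));r=w2r(atz(d,210+393/4,100+491/4,.172));print(b,r,np.linalg.norm(b-r))
print("inner",1.571+np.arctan2(.013,.120)*0-(np.arctan2(b[1],b[0])-np.arctan2(.12,-.013)))
v=r-b;print("line angle of outer vs -y (deg)",np.degrees(np.arctan2(v[0],-v[1])))
crop(d,160,100,360,250,4,"s12.png")
```

```text
[-0.01660928  0.11821523] [-0.02058105  0.02453363] 0.09376576175009936
inner 1.5393258878519214
line angle of outer vs -y (deg) -2.4276861093881723
```

View pics/s12.png

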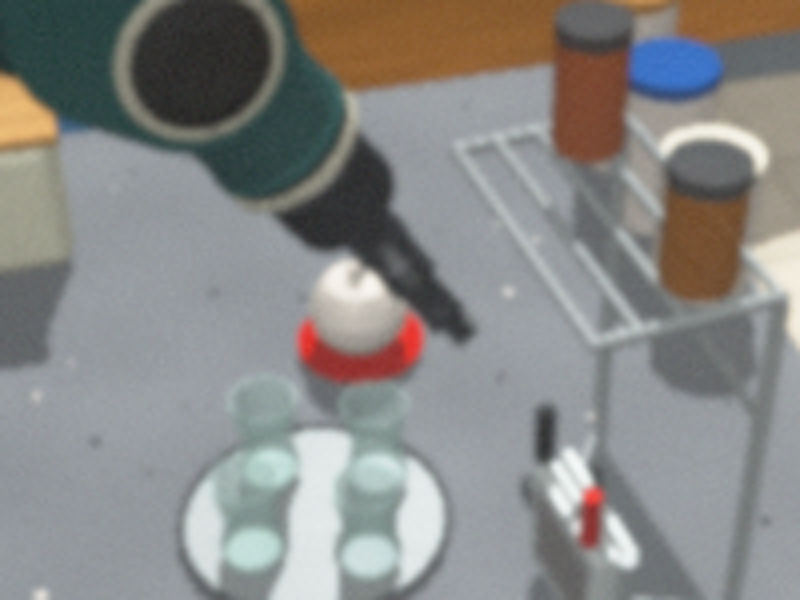

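Measured inner ≈ 1.54 rad, the outer leaf lies within about 1.5° of its stop, and the robot is clear. Handing in.

Run:
```python
from h import *
robot.close_job();print(robot.observe()["time"])
```

```text
the job is handed in; nothing more can be done
the job is handed in; nothing more can be done
```

The splash guard is folded away and I handed the job in at about 21.7 s of the 53 s allowed; no verdict was reported back.

- **Getting the lean:** the moves can't tilt the tool directly. I got it to lean back about 32° by commanding poses beyond its reach, in free space. Joint 6 read 2.003 against its 2.0 limit while I did this; nothing was reported, but I can't rule out that it counts as passing the range.
- **Folding the outer leaf:** I gripped the red post and swung the leaf round until it hit the stop. Force rose to 16 N for 1 mm of motion, and the inner leaf stayed open at about 0.05 rad. The wrist force reached 54 N at one point, because I had commanded a small drop; I took that back.
- **Swinging the pair:** I gripped the black post, swung the folded pair under the shelf and felt the stop (31 N) with the post at rack (-12.5, 120) mm. Then I let go and backed out along the tool axis.

**Last checks:** in the side picture the inner leaf is at about 1.54 rad, and the outer leaf is folded to within about 1.5° of its stop. The posts are 94 mm apart, against the 95 mm given. The arm is clear, with wrist force near zero. The tray, glasses and sugar bowl look unmoved. The teapot was outside the last close-up pictures, but the arm's path kept well away from it.

One reading disagreed slightly: the closed gripper showed 14 mm on the 16 mm posts, though both grips held.

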